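# Overhang a drilled plate past the end of its ledge

### The job

The holes in the bare metal plate lying on the low grey stand are to be deburred from below. Without gripping or lifting it, gently push the plate back with the fingertips until its long edge lies flat against the fence at the far side of the ledge, and then push it along the fence off the ledge's right-hand end until both its holes hang fully clear of the ledge, with at least two thirds of the plate's length still resting on it and its long edge still against the fence. Leave the bolt on the ledge and the tools on the table where they are.

Things in the scene. Friction and masses are not known exactly. Their poses are not given: they have to be found in the camera images.
- stand: low grey stand, fixed, turned up to 0.3 rad. Origin on the table under its middle; x across the ledge to the fence, away from the robot, y along the ledge to the left, z up. Flat ledge: x -60 to 60, y -170 to 170 mm, top at z 60 mm. A dark steel fence, 14 mm thick and 12 mm above the ledge (top at z 72 mm), runs along the whole far side; its face is at x +46 mm
- ledge_end (a point): middle of the upper edge of the ledge's right-hand end (stand frame 0, -170, 60 mm)
- fence_face (a point): point on the ledge at the foot of the fence's face, at mid-length (stand frame +46, 0, 60 mm)
- plate: loose bare aluminium plate, 80 (x) x 130 (y) x 6 mm, 0.13 to 0.25 kg, slides under 1 to 3 N. Origin: centre of underside, z up. Two 9 mm holes at x -24 and +24, y -50 mm. Starts flat on the ledge, 10 to 25 mm off the fence, within 0.1 rad of the stand's yaw, drilled end to the right and 55 to 105 mm short of the ledge's right-hand end
- plate_drilled_end (a point): middle of the lower edge of the plate's right-hand, drilled end (plate frame 0, -65, 0 mm)
- plate_plain_end (a point): middle of the lower edge of the plate's left-hand, plain end (plate frame 0, +65, 0 mm)
- plate_back_right (a point): right-hand corner of the plate's far long edge (plate frame +40, -65, 0 mm)
- plate_back_left (a point): left-hand corner of the plate's far long edge (plate frame +40, +65, 0 mm)
- bolt: bystander: hex bolt, 50 mm long, 15 mm thick, lying on the left-hand end of the ledge, 135 to 150 mm left of the stand's middle, across the ledge; leave it there
- tape_measure: bystander: yellow tape measure, 36 x 80 mm, 62 mm high, on the table to the right
- pliers: bystander: red-handled pliers lying on the table, far right, 171 mm long, 15 mm high
- dish: bystander: round steel parts dish, 111 mm across, 24 mm high, on the table to the left
- washer: bystander: thick steel washer, 24 mm across, 10 mm high, on the table in front of the stand
- spanner: bystander: steel spanner, 186 mm long, 8 mm thick, on the table in front of the stand
- screwdriver_small: bystander: yellow screwdriver, 185 mm long, 33 mm thick, on the table in front of the stand
- hex_key: bystander: black hex key, 103 mm long, 7 mm thick, on the table at the front right

How it is judged:
By the outcome, as a careful person would: the job done as asked, in the order asked, and still so for the second after the job is handed in, with the robot touching nothing.
It also fails if it takes over 48 s, if anything falls off the work surface, if the arm or the gripper's body presses on something with over 40 N, if the wrist force passes 120 N, or if a joint passes its speed limit or range.

### The arm

A 6-joint arm with a two-finger parallel gripper is mounted at the origin on a cart in front of the work surface, level with it; the furniture and walls round the work are solid. World frame = base frame: x ahead of the robot, y to its left, z up, the work surface at z = 0. Lengths are in m, angles in rad, forces in N, time in s.
With the tool pointing down it reaches from about 0.4 to 0.825 m from the base axis. Payload 7 kg.
Tool frame: the origin (TCP) lies at the very end of the fingers, on their centre line; the grasp point (between the pads) lies 19 mm behind it; z points along the fingers, y is the direction in which the jaws open and shut (so a half turn about z gives the same grasp; the last joint's range is limited). The gripper opens to 88 mm and grips with 3 to 60 N. Pads are 19 mm wide; open, the fingers measure 130 mm over their backs; the gripper's body (78 mm by 193 mm) begins 47 mm behind the grasp point.
Start: joints at [1.47, 0.359, 0.012, 0, -1.224, -0.288], TCP at [0.256, 0.625, 0.199] pointing down, gripper open.
Joint ranges: [-3.07, 3.07], [-1.43, 2.12], [-1.02, 1.25], [-3.03, 1.67], [-3.05, -0], [-3.03, 3.03]. Speed limits (rad/s): [2.39, 2.39, 3.01, 3.14, 3.14, 3.14].

### API

Orientations are given as [roll, pitch, yaw] about the fixed x, y, z axes, in that order (R = Rz(yaw) Ry(pitch) Rx(roll)).
In Python, from station import arm gives the robot as it stands.
- The arm moves only by the shell command python3 -m inch 'ROWS' [FORCE]. ROWS is text: rows parted by semicolons, each of 7 numbers parted by spaces: the closure, from 0 (fully open) to 1 (shut), then the shift along the tool's x, y, z each as a share of 300 mm, from -1 to 1, then the turn, a rotation vector about the tool's x, y, z each as a share of 60 degrees, from -1 to 1. In form: grip tx ty tz rx ry rz; .... A call has 1 to 12 rows; each row is the pose to reach, as a shift and turn from the pose commanded when the call began, along the tool's axes at that moment; what a row does not reach only later rows make up. A row lasts 1/10 s, in which the tool goes at most 50 mm and 8.59 degrees, less where a joint would pass 70% of its speed; a pose out of reach is approached as far as the arm can. A call with a number of a shift or a turn outside -1 to 1 is refused whole. A call with a gripper value outside its range is refused whole. The fingers move at their own pace and stop on an object; FORCE is the grip in N (left out, the last holds). Time passes only in rows, so rows that repeat a pose let the fingers close. It gives the time, the measured TCP pose, the force and the opening at its end, in the units of the state.
- arm.get_state(): the state, without advancing time (a new reading comes with each control period).
- arm.grab_frame(name): name is "side" or "top" or "wrist"; returns a dict with "img" (480x640x3 uint8, red, green, blue), "range_z" (480x640 float32, m along the optical axis (not along the pixel's ray), 0 where there is no reading), "fx", "fy", "cx", "cy" (pixels), "dist" ([k1, k2, p1, p2, k3] as OpenCV has them; the pictures are not rectified), "extrinsics" (4x4, takes a point from world to camera coordinates); the wrist camera has in their place "tool_from_camera" (4x4, takes a point from camera to tool coordinates, whose origin is the TCP and whose axes are the flange's). Camera axes: x right, y up, looking along -z (the intrinsics and any distortion apply to the point x, -y, -z); pixel columns grow to the right and rows downward; lengths in m; the calibration is good to about 2 mm. A picture is of the moment at which its call begins: read the wrist's pose just before it.
- arm.job_done(): hands the job in, once; it reports no verdict.
The state is a dict: "t": time; "q": joint angles; "qd": joint speeds; "joint_efforts": joint torques, N m; "eef_pos": TCP position; "ee_rot": TCP orientation; "force": force on the tool from outside, world axes, zero at the start; "moment": the same for the moment, N m; "width": finger opening in m.
Only numpy, scipy, OpenCV 4.12 (cv2) and the standard library are available. Lean on these libraries where they do the work, as an engineer would, in place of code of your own. Each camera call takes 0.05 s, during which the arm holds its last target.

## Working session

There is one attempt and no reset: what is moved stays moved. The work goes in short steps, Python scripts to look and compute and a shell command to move; the robot and the scene stay as the last step left them, time stands still between calls to the robot, and variables do not carry over. Pictures are saved under pics/ and viewed, and the job is handed in when it is done.

```bash
ls; mkdir -p pics; python3 - <<'E'
from station import arm
import cv2,pickle
s=arm.get_state();print(s)
for n in("top","side"):
    f=arm.grab_frame(n);pickle.dump(f,open(n+"0.pkl","wb"));cv2.imwrite(f"pics/{n}0.png",f["img"][:,:,::-1])
    print(n,f["fx"],f["fy"],f["cx"],f["cy"],f["dist"],f["extrinsics"])
E
```

```text
pics
{'t': 0.0, 'q': array([ 1.47009538e+00,  3.59372438e-01,  1.10196761e-02, -3.45615661e-04,
       -1.22411705e+00, -2.88095882e-01]), 'qd': array([-6.51168957e-04,  4.27818480e-04, -4.08120399e-05,  7.20901143e-04,
       -1.73552706e-03,  1.03026434e-03]), 'joint_efforts': array([-2.07930789e-03, -5.82718277e+01,  2.93066365e+01,  6.99753195e+00,
        7.07507323e-03, -1.52584389e-04]), 'eef_pos': array([0.25570336, 0.62408404, 0.19841585]), 'ee_rot': array([ 3.13989582e+00, -1.64019123e-04, -3.88914394e-01]), 'force': array([ 0.39451791, -0.94098885, -0.20007124]), 'moment': array([ 0.02442593, -0.02636805,  0.04581508]), 'width': 0.0879385318319357}
top 445.3943527872099 445.3943527872099 321.78358974377386 239.43705844730258 [-0.09353025  0.          0.          0.          0.        ] [[-0.01750976 -0.99980209  0.00944448 -0.04153713]
 [ 0.9800234  -0.01529022  0.19829357 -0.51753308]
 [-0.19810991  0.01272788  0.98009717 -0.8889556 ]
 [ 0.          0.          0.          1.        ]]
side 510.51994152505256 510.51994152505256 325.94989987671414 236.47271119413926 [-0.13568679  0.          0.          0.          0.        ] [[-0.97209686 -0.23430613  0.01132802  0.50400135]
 [ 0.14257426 -0.55178959  0.82170605 -0.13512528]
 [-0.18628008  0.80039296  0.56979895 -1.27947315]
 [ 0.          0.          0.          1.        ]]
```

View pics/top0.png

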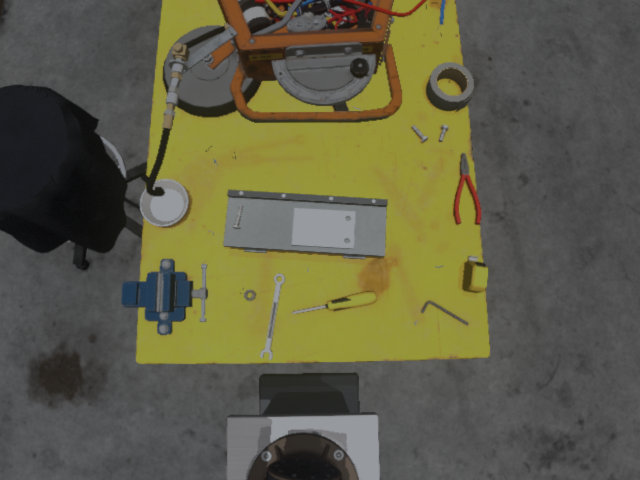

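View pics/side0.png

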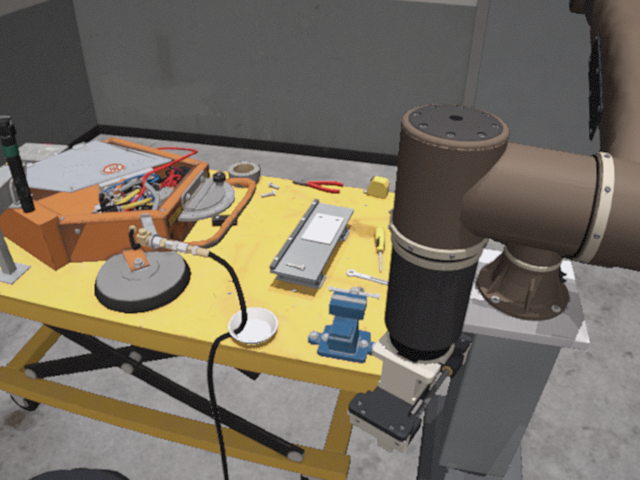

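The top view shows the stand at about (224–387, 190–257), with the plate at (292–355, 207–249) and its holes near x≈348. The bolt is at (238, 217). I'll enlarge it.

```bash
cat > h.py <<'E'
import numpy as np,cv2,pickle
def K(f): return np.array([[f["fx"],0,f["cx"]],[0,f["fy"],f["cy"]],[0,0,1.]])
def ext(f,T=None):
    if "extrinsics" in f: return np.array(f["extrinsics"])
    return np.linalg.inv(T@np.array(f["tool_from_camera"]))
def pix2w(f,uv,z,T=None):
    E=ext(f,T); uv=np.array(uv,float).reshape(-1,1,2)
    n=cv2.undistortPoints(uv,K(f),np.array(f["dist"],float)).reshape(-1,2)
    d=np.c_[n[:,0],-n[:,1],-np.ones(len(n))]@E[:3,:3]
    c=-E[:3,:3].T@E[:3,3]
    return c+d*((z-c[2])/d[:,2])[:,None]
def w2pix(f,P,T=None):
    E=ext(f,T);C=np.atleast_2d(P)@E[:3,:3].T+E[:3,3]
    C=C*[1,-1,-1]
    return cv2.projectPoints(C,np.zeros(3),np.zeros(3),K(f),np.array(f["dist"],float))[0].reshape(-1,2)
def crop(f,u0,v0,w,h,s,name):
    im=f["img"][v0:v0+h,u0:u0+w,::-1]
    cv2.imwrite(name,cv2.resize(im,None,fx=s,fy=s,interpolation=cv2.INTER_CUBIC))
E
python3 - <<'E'
from h import *
f=pickle.load(open("top0.pkl","rb"));crop(f,215,180,190,90,4,"pics/c0.png")
E
```

```text
(no output)
```

View pics/c0.png

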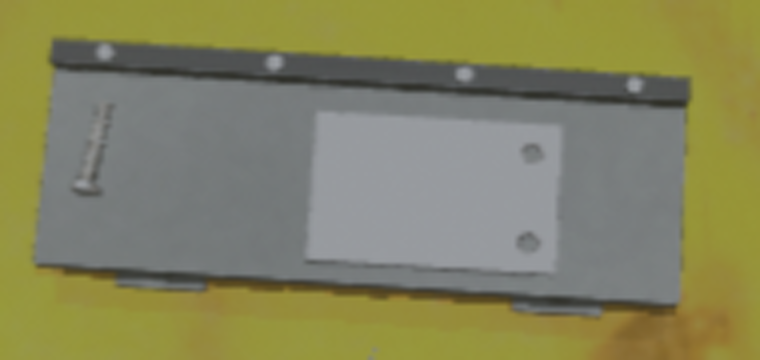

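```bash
cat > fit.py <<'E'
from h import *
from scipy.optimize import least_squares
def R2(a): return np.array([[np.cos(a),-np.sin(a)],[np.sin(a),np.cos(a)]])
def fit(f,model,uv,z0,T=None,x0=(.55,0,0)):
    model=np.array(model,float)
    def r(p):
        P=np.c_[model[:,:2]@R2(p[2]).T+p[:2],model[:,2]+z0]
        return (w2pix(f,P,T)-uv).ravel()
    s=least_squares(r,x0);return s.x,s.fun
def c(uv,u0=215,v0=180,s=4): return np.array(uv,float)/s+[u0,v0]-0.5+.5/s
E
python3 - <<'E'
from fit import *
f=pickle.load(open("top0.pkl","rb"))
s,r=fit(f,[[-.06,.17,.06],[-.06,-.17,.06],[.06,.17,.072],[.06,-.17,.072]],c([(35,263),(678,304),(52,38),(690,78)]),0)
print(s,r.round(1))
p,r=fit(f,[[-.04,.065,.006],[-.04,-.065,.006],[.04,-.065,.006],[.04,.065,.006],[.024,-.05,.006],[-.024,-.05,.006]],c([(305,262),(555,272),(563,125),(316,111),(532,153),(528,243)]),0.06)
print(p,r.round(1))
d=R2(-s[2])@(p[:2]-s[:2]);print("plate in stand",d*1000,p[2]-s[2])
for y in(.065,-.065):
  q=R2(-s[2])@(p[:2]-s[:2]+R2(p[2])@[.04,y]);print(q*1000)
# range
E=ext(f)
for uv in [(60,200),(430,200),(620,220),(430,45),(250,330)]:
  u=c([uv])[0].round().astype(int);z=f["range_z"][u[1],u[0]]
  n=cv2.undistortPoints(u.astype(float).reshape(1,1,2),K(f),f["dist"]).ravel() if 0 else cv2.undistortPoints(u.astype(float).reshape(1,1,2),K(f),np.array(f["dist"],float)).ravel()
  print(uv,np.linalg.inv(E)@[n[0]*z,-n[1]*z,-z,1])
E
```

```text
[ 0.55173527 -0.01614356 -0.08003358] [-0.9  0.1  0.7  0.2 -0.2 -0.1  0.4 -0.2]
[ 0.53905966 -0.05354037 -0.07043478] [ 0.1 -0.4  0.2  0.5 -0.3 -0.  -0.1  0.2  0.  -0.1  0.1 -0.2]
plate in stand [ -9.64522323 -38.29049905] 0.009598802568003328
[29.72902146 27.09045272]
[  30.97684663 -102.90355842]
(60, 200) [0.53862852 0.14322775 0.05931088 1.        ]
(430, 200) [ 0.53419209 -0.05073552  0.06540978  1.        ]
(620, 220) [ 0.5232379  -0.15164932  0.05934435  1.        ]
(430, 45) [ 0.64101247 -0.05329243 -0.00264714  1.        ]
(250, 330) [4.77852075e-01 4.89900831e-02 8.04669143e-04 1.00000000e+00]
```

```bash
python3 - <<'E'
from fit import *
for n in("top","side"):
  f=pickle.load(open(n+"0.pkl","rb"));Z=f["range_z"];v,u=np.mgrid[:480,:640]
  nn=cv2.undistortPoints(np.dstack([u,v]).reshape(-1,1,2).astype(float),K(f),np.array(f["dist"],float)).reshape(-1,2)
  z=Z.ravel();P=np.c_[nn[:,0]*z,-nn[:,1]*z,-z,np.ones(z.size)]@np.linalg.inv(ext(f)).T
  P=P[(z>0)]
  print(n,"cols y .6..-.4 ; rows x")
  for x in np.arange(.2,.85,.05):
    print("%.2f"%x,[ "%4d"%(1000*P[m][:,2].max()) if (m:=(abs(P[:,0]-x)<.025)&(abs(P[:,1]-y)<.025)).any() else "  . " for y in np.arange(.6,-.41,-.05)])
E
```

```text
top cols y .6..-.4 ; rows x
0.20 ['-771', '-770', '-774', '-768', '-771', '-772', '-772', '-771', '-769', '-771', '-771', '-769', '-769', '-772', '-770', '-768', '-769', '-770', '-770', '-773', '-767']
0.25 ['  . ', '  . ', '  . ', '  . ', '  . ', '   4', '   3', '   2', '   2', '   2', '   6', '   9', '   3', '   3', '   3', '   3', '   3', '   4', '   3', '   3', '   3']
0.30 ['  . ', '  . ', '  . ', '  . ', '  . ', '   5', '   9', '   3', '   3', '   2', '  10', '   9', '   4', '   4', '   4', '   4', '   4', '   4', '   4', '   5', '   4']
0.35 ['  . ', '  . ', '  . ', '  . ', '  . ', '  14', ' 117', ' 119', '  76', '   4', '   5', '  13', '  12', '  18', '  18', '   4', '   3', '   9', '   8', '   9', '   4']
0.40 ['  . ', '  . ', '  . ', '  . ', '  . ', '  98', ' 118', ' 119', '  88', '   3', '  12', '   9', '  10', '  24', '  29', '  31', '   4', '   7', '   9', '  63', '  63']
0.45 ['  . ', '  . ', '  . ', '  . ', '  . ', '  95', ' 118', ' 119', '  86', '   3', '   3', '   9', '   4', '   4', '   3', '   3', '   3', '   3', '   4', '  65', '  64']
0.50 ['  . ', '  . ', '  . '
[... 2780 characters left out ...]
20']
0.65 ['  . ', '  . ', '  . ', '  . ', '  . ', '  67', ' 156', ' 157', '   3', '   3', '   2', '   3', '   3', '   4', '   4', '   5', '   3', '   3', '   4', '  18', '  16']
0.70 ['  . ', '  . ', '  . ', '  . ', '  -6', '  16', ' 159', ' 173', '   3', '   3', '   4', '   4', '   3', '   4', '   5', '   4', '   4', '   5', '   5', '  15', '  15']
0.75 ['  . ', '  . ', '  . ', '  . ', '  . ', '   4', '   3', ' 177', '   5', '   3', '  86', '  88', '  91', '  93', '  94', '  92', '   4', '   3', '  16', '  10', '   4']
0.80 ['-191', '  . ', '  . ', '  . ', '  . ', '   4', '   3', ' 178', '   4', '  94', '  96', '  96', ' 110', ' 112', ' 110', '  99', '  97', '  89', '  11', '  18', '   4']
```

```bash
cat > go.py <<'E'
import sys
from fit import *
from station import arm
from scipy.spatial.transform import Rotation as Ro
S=np.array([0.55173527,-0.01614356,-0.08003358])
def stand2w(x,y): return S[:2]+R2(S[2])@[x,y]
def rows(x,y,z,yaw,show=True):
    s=arm.get_state();R=Ro.from_euler("xyz",s["ee_rot"]);t=R.inv().apply(np.array([x,y,z])-s["eef_pos"])
    Rt=Ro.from_euler("xyz",[np.pi,0,yaw]);rv=(R.inv()*Rt).as_rotvec()
    print("t%.2f"%s["t"],"pos",s["eef_pos"].round(4),"rot",s["ee_rot"].round(4),"F",s["force"].round(1),"w%.4f"%s["width"],"q",s["q"].round(2))
    p=R2(-S[2])@(s["eef_pos"][:2]-S[:2]);print("in stand mm",(p*1000).round(1))
    print("share",(t/.3).round(4),(rv/np.radians(60)).round(4))
if __name__=="__main__":
    x,y,z,dyaw=map(float,sys.argv[1:])  # stand mm
    w=stand2w(x/1000,y/1000);rows(*w,z/1000,S[2]+dyaw)
E
python3 go.py -74 -38 200 0
```

```text
t0.10 pos [0.2557 0.6242 0.1985] rot [ 3.1401e+00 -2.0000e-04 -3.8890e-01] F [-0.3  0.   0.9] w0.0874 q [ 1.47  0.36  0.01 -0.   -1.22 -0.29]
in stand mm [-346.3  614.6]
share [ 1.5258  1.7966 -0.002 ] [ 1.500e-03  1.000e-04 -2.949e-01]
```

```bash
python3 -m inch '0 .05 .06 -.03 0 0 0; 0 .13 .16 -.06 0 0 0; 0 .22 .27 -.08 0 0 -.03; 0 .31 .37 -.08 0 0 -.06; 0 .40 .48 -.08 0 0 -.09; 0 .49 .58 -.08 0 0 -.12; 0 .57 .68 -.08 0 0 -.15; 0 .65 .78 -.08 0 0 -.18; 0 .72 .86 -.08 0 0 -.2; 0 .78 .93 -.08 0 0 -.2; 0 .8 .96 -.08 0 0 -.2; 0 .8 .96 -.08 0 0 -.2'; python3 go.py -74 -38 200 0
```

```text
t: 1.3
eef_pos: [0.3689, 0.266, 0.2234]
ee_rot: [-3.141, 0.0, -0.181]
force: [0.1, 1.6, 0.6]
width: 0.0875
t1.30 pos [0.3689 0.266  0.2234] rot [-3.1413e+00  1.0000e-04 -1.8120e-01] F [0.1 1.6 0.6] w0.0875 q [ 1.06 -0.03 -0.41 -0.   -1.19  0.33]
in stand mm [-204.8  266.6]
share [0.5364 0.9662 0.0778] [-0.0002  0.0001 -0.0966]
```

```bash
python3 -m inch '0 .05 .1 0 0 0 -.02; 0 .13 .23 0 0 0 -.04; 0 .21 .37 0 0 0 -.06; 0 .28 .50 0 0 0 -.08; 0 .35 .63 .0 0 0 -.097; 0 .42 .75 .0 0 0 -.097; 0 .48 .86 .0 0 0 -.097; 0 .52 .93 .0 0 0 -.097; 0 .536 .966 .05 0 0 -.097; 0 .536 .966 .15 0 0 -.097; 0 .536 .966 .25 0 0 -.097; 0 .536 .966 .3 0 0 -.097'; python3 go.py -74 -38 100 0;  python3 - <<'E'
from fit import *
from station import arm
f=arm.grab_frame("wrist");pickle.dump(f,open("w1.pkl","wb"));cv2.imwrite("pics/w1.png",f["img"][:,:,::-1])
print(f["tool_from_camera"],f["fx"])
E
```

```text
t: 2.5
eef_pos: [0.4744, -0.0463, 0.1307]
ee_rot: [3.141, 0.003, -0.078]
force: [-0.9, 0.2, 0.5]
width: 0.0874
t2.50 pos [ 0.4744 -0.0463  0.1307] rot [ 3.1409  0.0033 -0.0782] F [-0.9  0.2  0.5] w0.0874 q [ 0.32  0.09 -0.51 -0.   -0.97  1.18]
in stand mm [-74.7 -36.2]
share [0.0027 0.0058 0.1022] [0.0006 0.0032 0.0018]
[[-6.08559349e-04  9.63290746e-01  2.68459621e-01  7.08495628e-02]
 [ 9.99999266e-01  8.67398309e-04 -8.45556815e-04  7.35711010e-04]
 [-1.04737848e-03  2.68458909e-01 -9.63290567e-01 -1.85954937e-01]
 [ 0.00000000e+00  0.00000000e+00  0.00000000e+00  1.00000000e+00]] 420.3137884042644
```

View pics/w1.png

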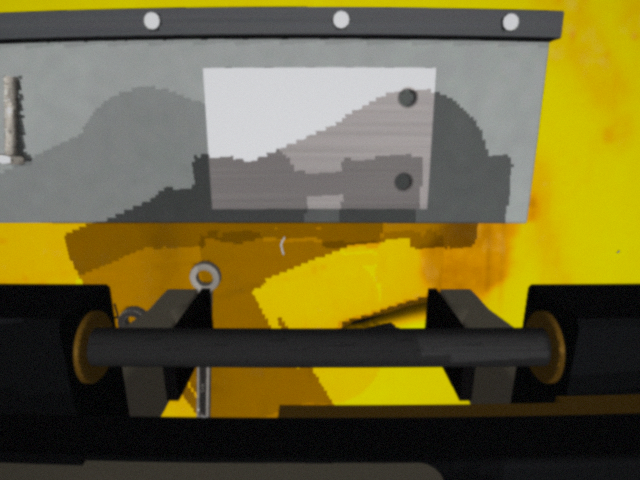

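The wrist view shows the plate at (203,68), (435,68), (428,209), (211,209), with the open fingers at x≈190–450 just in front of it. I'll cross-check the fits from this view.

```bash
python3 - <<'E'
from fit import *
from station import arm
from scipy.spatial.transform import Rotation as Ro
f=pickle.load(open("w1.pkl","rb"))
T=np.eye(4);T[:3,:3]=Ro.from_euler("xyz",[3.1409,.0033,-.0782]).as_matrix();T[:3,3]=[.4744,-.0463,.1307]
s,r=fit(f,[[-.06,-.17,.06],[.06,-.17,.072],[.046,-.17,.072],[.046,-.17,.06],[.053,0,.072]],np.array([(527,222),(563,12),(560,39),(549,41),(341,19.)]),0,T)
print("stand",s,r.round(1))
p,r=fit(f,[[-.04,.065,.006],[-.04,-.065,.006],[.04,-.065,.006],[.04,.065,.006],[.024,-.05,.006],[-.024,-.05,.006]],np.array([(211,209.),(428,209),(435,68),(203,68),(407,97.5),(403,181.5)]),0.06,T)
print(p,r.round(1));d=R2(-s[2])@(p[:2]-s[:2]);print("plate in stand",d*1000,p[2]-s[2])
E
python3 go.py -74 -38 63 0
```

```text
stand [ 0.55351772 -0.02567673 -0.12069244] [ 11.4   4.9  23.5   4.2  22.    4.8  20.5   6.5 -70.7  -7.5]
[ 0.53707425 -0.05258898 -0.07705264] [ 1.1 -0.1 -1.6 -0.6  0.3 -0.2 -0.2  0.2  0.2  0.   0.1  0.5]
plate in stand [-13.08362481 -28.69626427] 0.043639800886962024
t2.55 pos [ 0.4734 -0.0463  0.1291] rot [ 3.1404  0.0057 -0.0782] F [-0.7  0.5 -1.9] w0.0876 q [ 0.32  0.09 -0.51 -0.   -0.97  1.18]
in stand mm [-75.6 -36.3]
share [0.0067 0.0053 0.2204] [0.0011 0.0054 0.0018]
```

```bash
python3 -m inch '0 .003 .005 .05 0 0 0; 0 .003 .005 .1 0 0 0; 0 .003 .005 .15 0 0 0; 0 .003 .005 .18 0 0 0;0 .003 .005 .19 0 0 0; 0 .003 .005 .19 0 0 0; 0 .003 .005 .19 0 0 0; 0 .003 .005 .19 0 0 0;0 .003 .005 .19 0 0 0'; python3 go.py -74 -38 63 0;  python3 - <<'E'
from fit import *
f=pickle.load(open("w1.pkl","rb"))
from scipy.spatial.transform import Rotation as Ro
T=np.eye(4);T[:3,:3]=Ro.from_euler("xyz",[3.1409,.0033,-.0782]).as_matrix();T[:3,3]=[.4744,-.0463,.1307]
P=pix2w(f,[(0,222),(527,222)],.06,T);print(P, np.arctan2(*(P[0]-P[1])[:2]))
P=pix2w(f,[(0,42),(549,41)],.06,T);print(P, np.arctan2(*(P[0]-P[1])[:2]))
E
```

```text
t: 3.45
eef_pos: [0.4765, -0.0482, 0.0769]
ee_rot: [-3.141, -0.001, -0.078]
force: [0.6, -0.3, -0.3]
width: 0.0875
t3.45 pos [ 0.4765 -0.0482  0.0769] rot [-3.1412e+00 -1.0000e-03 -7.7800e-02] F [ 0.6 -0.3 -0.3] w0.0875 q [ 0.31  0.16 -0.58  0.   -0.83  1.18]
in stand mm [-72.5 -38. ]
share [-0.0051  0.0001  0.0463] [-0.0004 -0.0009  0.0021]
[[ 0.50407745  0.15501896  0.06      ]
 [ 0.47729407 -0.17966636  0.06      ]] 0.07985539444739873
[[ 0.60850832  0.12635497  0.06      ]
 [ 0.58288117 -0.18771689  0.06      ]] 0.0814161021161
```

```bash
python3 -m inch '0 0 0 .02 0 0 0; 0 0 0 .035 0 0 0; 0 0 0 .045 0 0 0;0 0 0 .047 0 0 0;0 0 0 .047 0 0 0;0 0 0 .047 0 0 0'; python3 go.py -44 -38 63 0
```

```text
t: 4.05
eef_pos: [0.4762, -0.0483, 0.0623]
ee_rot: [3.142, -0.0, -0.078]
force: [0.3, 0.8, -0.0]
width: 0.0874
t4.05 pos [ 0.4762 -0.0483  0.0623] rot [ 3.1415 -0.     -0.0777] F [ 0.3  0.8 -0. ] w0.0874 q [ 0.31  0.18 -0.59  0.   -0.8   1.18]
in stand mm [-72.8 -38.1]
share [ 0.0958 -0.0001 -0.0024] [ 0.     -0.      0.0022]
```

```bash
python3 -m inch '0 .015 0 0 0 0 .002; 0 .03 0 0 0 0 .002; 0 .038 0 0 0 0 .002; 0 .045 0 0 0 0 .002; 0 .052 0 0 0 0 .002; 0 .059 0 0 0 0 .002; 0 .065 0 0 0 0 .002; 0 .071 0 0 0 0 .002; 0 .077 0 0 0 0 .002; 0 .083 0 0 0 0 .002;0 .083 0 0 0 0 .002; 0 .083 0 0 0 0 .002'; python3 go.py -43.5 -38 63 0
python3 - <<'E'
from fit import *
from station import arm
f=arm.grab_frame("wrist");pickle.dump(f,open("w2.pkl","wb"));cv2.imwrite("pics/w2.png",f["img"][:,:,::-1])
E
```

```text
t: 5.25
eef_pos: [0.5009, -0.0502, 0.0622]
ee_rot: [-3.142, 0.0, -0.08]
force: [0.1, 0.5, 0.1]
width: 0.0878
t5.25 pos [ 0.5009 -0.0502  0.0622] rot [-3.1416e+00  1.0000e-04 -8.0000e-02] F [0.1 0.5 0.1] w0.0878 q [ 0.29  0.22 -0.54 -0.   -0.81  1.2 ]
in stand mm [-48.  -38.1]
share [ 0.0149 -0.0002 -0.0026] [-0.      0.0001  0.0001]
```

View pics/w2.png

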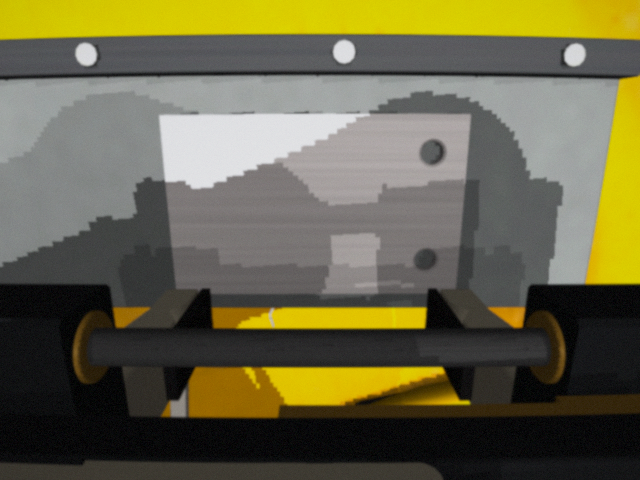

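```bash
python3 - <<'E'
from fit import *
f=pickle.load(open("w2.pkl","rb"))
pts=[(0,0,0),(0,.044,0),(0,-.044,0),(.0095,.044,0),(.0095,-.044,0),(-.0095,.044,0),(0.0095,.065,0),(0.0095,-.065,0),(.0095,.044,-.04),(.0095,.065,-.04)]
for p,q in zip(pts,w2pix(f,np.array(pts),np.eye(4))): print(p,q.round(0))
from scipy.spatial.transform import Rotation as Ro
T=np.eye(4);T[:3,:3]=Ro.from_euler("xyz",[3.1416,0,-.08]).as_matrix();T[:3,3]=[.5009,-.0502,.0622]
p,r=fit(f,[[-.04,.065,.006],[-.04,-.065,.006],[.04,-.065,.006],[.04,.065,.006],[.024,-.05,.006],[-.024,-.05,.006]],np.array([(175,294.),(457,293),(471,114),(159,114),(431,152),(425,259.5)]),0.06,T)
S=np.array([0.55173527,-0.01614356,-0.08003358])
print(p,r.round(1));d=R2(-S[2])@(p[:2]-S[:2]);print("plate in stand",d*1000,p[2]-S[2])
Z=f["range_z"]
for uv in[(195,292),(195,300),(190,330),(150,370),(440,295),(150,300),(175,310)]: print(uv,Z[uv[1],uv[0]])
crop(f,100,240,420,200,1.9,"pics/w2c.png")
E
```

```text
(0, 0, 0) [317. 283.]
(0, 0.044, 0) [410. 283.]
(0, -0.044, 0) [224. 283.]
(0.0095, 0.044, 0) [411. 263.]
(0.0095, -0.044, 0) [222. 264.]
(-0.0095, 0.044, 0) [409. 301.]
(0.0095, 0.065, 0) [456. 263.]
(0.0095, -0.065, 0) [178. 264.]
(0.0095, 0.044, -0.04) [434. 297.]
(0.0095, 0.065, -0.04) [489. 297.]
[ 0.53722627 -0.05249725 -0.07759049] [ 1.6 -0.9 -2.3 -0.8 -0.8 -0.4  0.3  0.7  1.1  0.4  0.1  0.3]
plate in stand [-11.55614216 -37.39728996] 0.002443092937024424
(195, 292) 0.16111176
(195, 300) 0.15798809
(190, 330) 0.085346304
(150, 370) 0.116323665
(440, 295) 0.16234787
(150, 300) 0.20301904
(175, 310) 0.14787497
```

View pics/w2c.png

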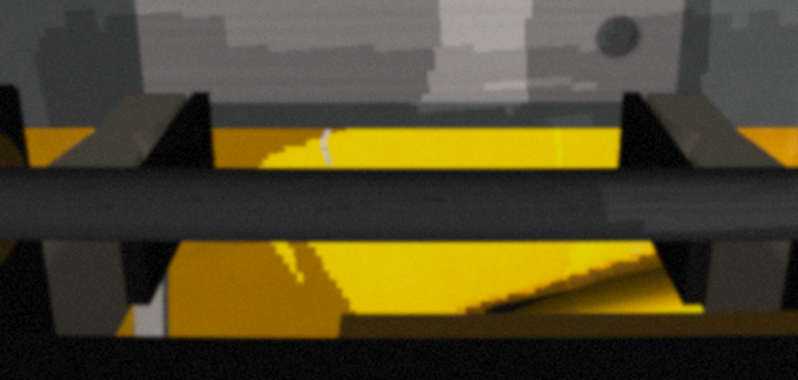

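```bash
python3 - <<'E'
from fit import *
f=pickle.load(open("w2.pkl","rb"));Z=f["range_z"];M=np.array(f["tool_from_camera"])
def pt(u,v):
  n=cv2.undistortPoints(np.array([[[u,v]]],float),K(f),np.array(f["dist"],float)).ravel();z=Z[v,u]
  return (M@[n[0]*z,-n[1]*z,-z,1])[:3]*1000
for u in(175,185,195,205,435,445):
  for v in(280,286,288,290,292,294,298,302,308,314): print(u,v,pt(u,v).round(0),end=" ")
  print()
E
```

```text
175 280 [  3. -65.  -5.] 175 286 [ -2. -68.   2.] 175 288 [ -3. -68.   1.] 175 290 [ 10. -55. -33.] 175 292 [ 10. -55. -35.] 175 294 [ 10. -54. -37.] 175 298 [  9. -53. -41.] 175 302 [ 10. -51. -46.] 175 308 [ 10. -50. -50.] 175 314 [  8. -49. -52.] 
185 280 [  3. -61.  -5.] 185 286 [ -0. -61.  -4.] 185 288 [ -1. -61.  -4.] 185 290 [ 10. -51. -35.] 185 292 [ 10. -50. -36.] 185 294 [ 10. -50. -38.] 185 298 [ 10. -49. -42.] 185 302 [ 10. -48. -45.] 185 308 [  8. -47. -47.] 185 314 [  9. -45. -53.] 
195 280 [  3. -56.  -4.] 195 286 [  0. -56.  -5.] 195 288 [ -1. -56.  -5.] 195 290 [ 10. -47. -33.] 195 292 [ 10. -47. -36.] 195 294 [ 10. -46. -37.] 195 298 [  9. -46. -39.] 195 302 [  8. -45. -42.] 195 308 [  9. -43. -48.] 195 314 [  7. -43. -50.] 
205 280 [  3. -51.  -5.] 205 286 [ -0. -52.  -3.] 205 288 [  8. -45. -27.] 205 290 [  8. -44. -30.] 205 292 [  8. -44. -32.] 205 294 [  8. -44. -33.] 205 298 [  8. -43. -37.] 205 302 [  6. -43. -37.] 205 308 [  4. -43. -37.] 205 314 [  2. -43. -38.] 
435 280 [ 3. 55. -4.] 435 286 [ 1. 54. -6.] 435 288 [  9.  48. -29.] 435 290 [  8.  47. -30.] 435 292 [  8.  47. -31.] 435 294 [  8.  46. -35.] 435 298 [  8.  45. -38.] 435 302 [  7.  45. -40.] 435 308 [  5.  45. -40.] 435 314 [  2.  45. -40.] 
445 280 [ 3. 59. -4.] 445 286 [ 0. 59. -5.] 445 288 [-1. 60. -4.] 445 290 [ 10.  50. -35.] 445 292 [ 10.  50. -36.] 445 294 [ 10.  49. -38.] 445 298 [  9.  49. -39.] 445 302 [  9.  48. -43.] 445 308 [  8.  46. -47.] 445 314 [  8.  45. -52.]
```

The physical fingertips of the open gripper sit about 30 mm above the nominal TCP, so they passed over the plate edge. I'll back off, raise, close the fingers and look at how far the tips reach then.

```bash
python3 -m inch '0 -.03 0 -.02 0 0 0; 0 -.08 0 -.08 0 0 0; 0 -.11 0 -.13 0 0 0; .4 -.11 0 -.14 0 0 0; .5 -.11 0 -.14 0 0 0;.5 -.11 0 -.14 0 0 0;.5 -.11 0 -.14 0 0 0;.5 -.11 0 -.14 0 0 0' 10
cat > tip.py <<'E'
from fit import *
from station import arm
import sys
s=arm.get_state()
f=arm.grab_frame("wrist");n=sys.argv[1];pickle.dump((f,s),open(n+".pkl","wb"));cv2.imwrite(f"pics/{n}.png",f["img"][:,:,::-1])
M=np.array(f["tool_from_camera"]);Z=f["range_z"];v,u=np.mgrid[:480,:640]
nn=cv2.undistortPoints(np.dstack([u,v]).reshape(-1,1,2).astype(float),K(f),np.array(f["dist"],float)).reshape(-1,2);z=Z.ravel()
P=(np.c_[nn[:,0]*z,-nn[:,1]*z,-z,np.ones(z.size)]@M.T)[:,:3]*1000
# finger-ish points: |x|<14, near tool y, above 6mm from table..
m=(z>0)&(abs(P[:,0])<13)&(abs(P[:,1])<75)&(P[:,2]>-60)&(P[:,2]<25)
Q=P[m]
for a in range(-75,75,6):
  q=Q[(Q[:,1]>=a)&(Q[:,1]<a+6)]
  if len(q): print(a,len(q),"z range",q[:,2].min().round(),q[:,2].max().round(),"x at zmax",q[q[:,2].argmax(),0].round())
print(s["eef_pos"],s["width"])
E
python3 tip.py w3
```

```text
t: 6.1
eef_pos: [0.4678, -0.0477, 0.1036]
ee_rot: [3.141, 0.001, -0.08]
force: [0.2, -0.1, 0.5]
width: 0.0531
-45 240 z range -60.0 -32.0 x at zmax 9.0
-39 538 z range -60.0 -31.0 x at zmax 9.0
-33 607 z range -60.0 -27.0 x at zmax 8.0
-27 465 z range -60.0 -27.0 x at zmax -3.0
27 895 z range -60.0 -27.0 x at zmax 7.0
33 566 z range -60.0 -31.0 x at zmax 9.0
39 400 z range -60.0 -32.0 x at zmax 10.0
[ 0.46784481 -0.04771922  0.10359331] 0.0530699893031937
```

View pics/w3.png

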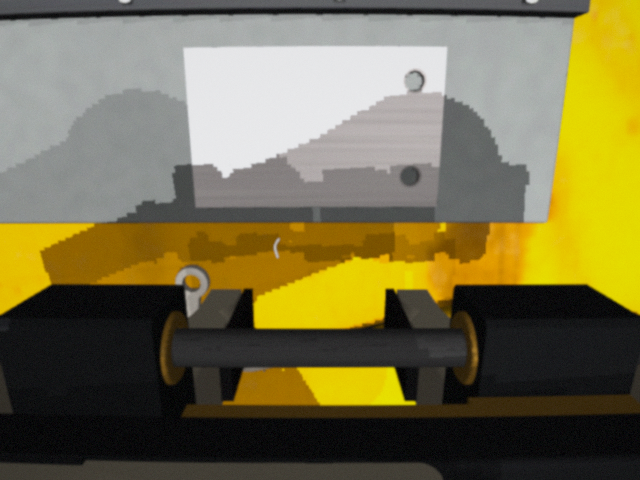

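```bash
python3 - <<'E'
from fit import *
from station import arm
s=arm.get_state();f=arm.grab_frame("side");pickle.dump((f,s),open("s3.pkl","wb"))
t=s["eef_pos"];print(t)
for dz in(0,.03,.06): print(dz,w2pix(f,t+[0,0,dz]).round())
cv2.imwrite("pics/s3.png",f["img"][:,:,::-1]);u,v=w2pix(f,t)[0].astype(int);print(u,v)
crop(f,max(u-100,0),max(v-90,0),200,150,4,"pics/s3c.png")
E
```

```text
[ 0.46786761 -0.04768197  0.10364461]
0 [[349. 220.]]
0.03 [[350. 210.]]
0.06 [[350. 201.]]
349 220
```

View pics/s3c.png

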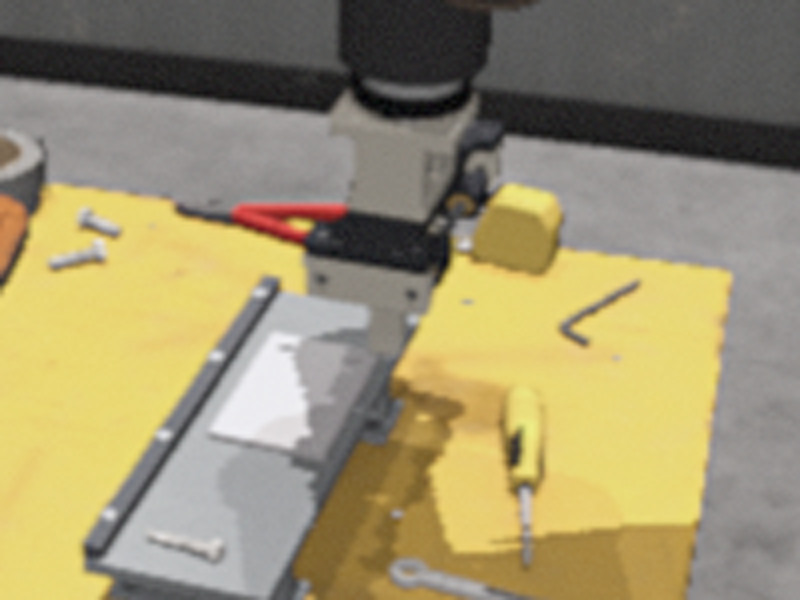

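```bash
python3 - <<'E'
from fit import *
f,s=pickle.load(open("s3.pkl","rb"));t=s["eef_pos"]
a=-.08;ex=np.array([np.cos(a),np.sin(a),0]);ey=np.array([np.sin(a),-np.cos(a),0])
for dz in(0,.015,.027,.03):
  for dx in(-.0095,.0095):
    q=w2pix(f,t-ey*.047+ex*dx+[0,0,dz])[0];print(dz,dx,q.round(1),"crop",((q-[249,130])*4).round())
Z=f["range_z"]
for v in range(204,226,2): print(v,[round(float(Z[v,u]),3) for u in range(338,354,2)])
E
```

```text
0 -0.0095 [347.8 230.2] crop [395. 401.]
0 0.0095 [340.7 228.9] crop [367. 396.]
0.015 -0.0095 [348.  225.3] crop [396. 381.]
0.015 0.0095 [340.9 224. ] crop [367. 376.]
0.027 -0.0095 [348.2 221.4] crop [397. 366.]
0.027 0.0095 [341.  220.1] crop [368. 360.]
0.03 -0.0095 [348.2 220.4] crop [397. 362.]
0.03 0.0095 [341.  219.1] crop [368. 356.]
204 [1.218, 1.221, 1.22, 1.216, 1.219, 1.218, 1.211, 1.208]
206 [1.484, 1.224, 1.219, 1.222, 1.221, 1.214, 1.21, 1.211]
208 [1.474, 1.482, 1.279, 1.279, 1.277, 1.273, 1.216, 1.216]
210 [1.467, 1.472, 1.282, 1.283, 1.278, 1.281, 1.475, 1.473]
212 [1.461, 1.459, 1.288, 1.284, 1.287, 1.28, 1.296, 1.469]
214 [1.456, 1.448, 1.29, 1.296, 1.29, 1.286, 1.455, 1.562]
216 [1.447, 1.444, 1.299, 1.296, 1.296, 1.291, 1.458, 1.557]
218 [1.419, 1.421, 1.422, 1.304, 1.291, 1.293, 1.547, 1.542]
220 [1.417, 1.42, 1.419, 1.431, 1.426, 1.445, 1.543, 1.534]
222 [1.406, 1.407, 1.426, 1.418, 1.422, 1.531, 1.53, 1.525]
224 [1.397, 1.401, 1.407, 1.41, 1.427, 1.523, 1.516, 1.52]
```

Both cameras agree that the real tips are about 27–30 mm above the reported TCP. I'll go lower, with the tips just over the ledge's front lip, and find the ledge by a light touch.

```bash
python3 go.py -64.5 -38 41 0
```

```text
t6.20 pos [ 0.4679 -0.0477  0.1037] rot [ 3.1412e+00  1.0000e-03 -8.0100e-02] F [ 0.7 -0.5  0.2] w0.0464 q [ 0.32  0.11 -0.56 -0.   -0.9   1.17]
in stand mm [-81.  -38.1]
share [ 0.0553 -0.0006  0.2091] [ 0.0004  0.0009 -0.    ]
```

```bash
python3 -m inch '.2 0 0 .05 0 0 0; .2 0 0 .1 0 0 0; .2 0.02 0 .14 0 0 0; .2 .04 0 .17 0 0 0; .2 .054 0 .19 0 0 0; .2 .055 0 .2 0 0 0; .2 .055 0 .205 0 0 0;.2 .055 0 .205 0 0 0; .2 .055 0 .205 0 0 0'; python3 go.py -64.5 -38 35 0; python3 tip.py w4 | tail -1
```

```text
t: 7.1
eef_pos: [0.4846, -0.0489, 0.0431]
ee_rot: [-3.141, -0.001, -0.08]
force: [-0.1, 0.2, -0.1]
width: 0.0701
t7.10 pos [ 0.4846 -0.0489  0.0431] rot [-3.1414e+00 -6.0000e-04 -7.9900e-02] F [-0.1  0.2 -0.1] w0.0701 q [ 0.3   0.22 -0.6   0.   -0.75  1.19]
in stand mm [-64.3 -38. ]
share [-0.0006 -0.      0.0271] [-0.0002 -0.0006  0.0002]
[ 0.484588   -0.04888556  0.04312905] 0.07012828784121511
```

View pics/w4.png

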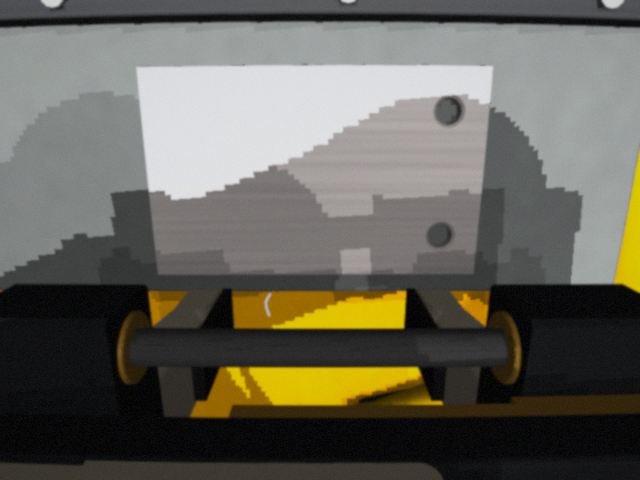

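The plate's front edge is at v≈274, the ledge lip at v≈290, and the tips are just at the lip. I'll step down while watching the force.

```bash
S='from station import arm;s=arm.get_state();print(s["eef_pos"][2].round(4),s["force"].round(1))'
python3 -m inch '.2 0 0 .006 0 0 0; .2 0 0 .012 0 0 0;.2 0 0 .012 0 0 0'|egrep 'pos|force'
python3 -m inch '.2 0 0 .004 0 0 0; .2 0 0 .007 0 0 0;.2 0 0 .007 0 0 0'|egrep 'pos|force'
```

```text
eef_pos: [0.4843, -0.0489, 0.039]
force: [0.3, -1.3, 0.7]
eef_pos: [0.4844, -0.0489, 0.0369]
force: [-1.2, -0.6, 0.6]
```

```bash
python3 -m inch '.2 0 0 .003 0 0 0;.2 0 0 .003 0 0 0'|egrep 'pos|force'; python3 go.py -64.5 -38 35 0; python3 tip.py w5
```

```text
eef_pos: [0.4844, -0.0489, 0.036]
force: [0.1, -0.9, 0.2]
t7.95 pos [ 0.4844 -0.0489  0.036 ] rot [ 3.1416e+00  2.0000e-04 -7.9900e-02] F [ 0.1 -0.9  0.2] w0.0701 q [ 0.3   0.23 -0.61 -0.   -0.74  1.19]
in stand mm [-64.5 -38.1]
share [-0.     -0.0002  0.0035] [0.     0.0002 0.0001]
-75 182 z range -26.0 -22.0 x at zmax 9.0
-69 256 z range -30.0 -22.0 x at zmax 2.0
-63 253 z range -30.0 -23.0 x at zmax 4.0
-57 196 z range -60.0 -23.0 x at zmax 3.0
-51 588 z range -60.0 -23.0 x at zmax 10.0
-45 740 z range -60.0 -23.0 x at zmax 8.0
-39 1085 z range -60.0 -23.0 x at zmax 9.0
-33 249 z range -30.0 -23.0 x at zmax 8.0
-27 249 z range -30.0 -23.0 x at zmax 3.0
-21 253 z range -30.0 -23.0 x at zmax 10.0
-15 246 z range -30.0 -22.0 x at zmax 7.0
-9 259 z range -30.0 -23.0 x at zmax 6.0
-3 240 z range -30.0 -23.0 x at zmax 3.0
3 259 z range -30.0 -23.0 x at zmax 6.0
9 249 z range -30.0 -23.0 x at zmax 6.0
15 248 z range -30.0 -23.0 x at zmax 5.0
21 252 z range -30.0 -23.0 x at zmax 7.0
27 246 z range -30.0 -23.0 x at zmax 3.0
33 962 z range -60.0 -23.0 x at zmax 3.0
39 763 z range -60.0 -23.0 x at zmax 8.0
45 649 z range -60.0 -23.0 x at zmax 8.0
51 255 z range -60.0 -23.0 x at zmax 9.0
57 257 z range -29.0 -23.0 x at zmax 9.0
63 276 z range -26.0 -23.0 x at zmax 7.0
69 234 z range -26.0 -23.0 x at zmax 7.0
[ 0.48440881 -0.04891981  0.03604529] 0.07009571177451573
```

```bash
for i in 1; do python3 -m inch '.2 0 0 .004 0 0 0;.2 0 0 .004 0 0 0'|egrep 'pos|force'; done; python3 -m inch '.2 0 0 .004 0 0 0;.2 0 0 .004 0 0 0'|egrep 'pos|force'
```

```text
eef_pos: [0.4844, -0.0489, 0.0348]
force: [0.8, -0.4, -0.1]
eef_pos: [0.4844, -0.0489, 0.0336]
force: [-0.4, 0.0, -1.4]
```

```bash
python3 -m inch '.2 0 0 .003 0 0 0;.2 0 0 .003 0 0 0'|egrep 'pos|force';  python3 -m inch '.2 0 0 .003 0 0 0;.2 0 0 .003 0 0 0'|egrep 'pos|force'; python3 - <<'E'
from fit import *
from station import arm
f=arm.grab_frame("side");pickle.dump(f,open("s5.pkl","wb"));crop(f,290,170,110,80,7,"pics/s5.png")
E
```

```text
eef_pos: [0.4845, -0.0489, 0.0331]
force: [-1.0, 0.2, 2.2]
eef_pos: [0.4847, -0.0489, 0.0329]
force: [-3.9, 0.9, 12.7]
```

View pics/s5.png

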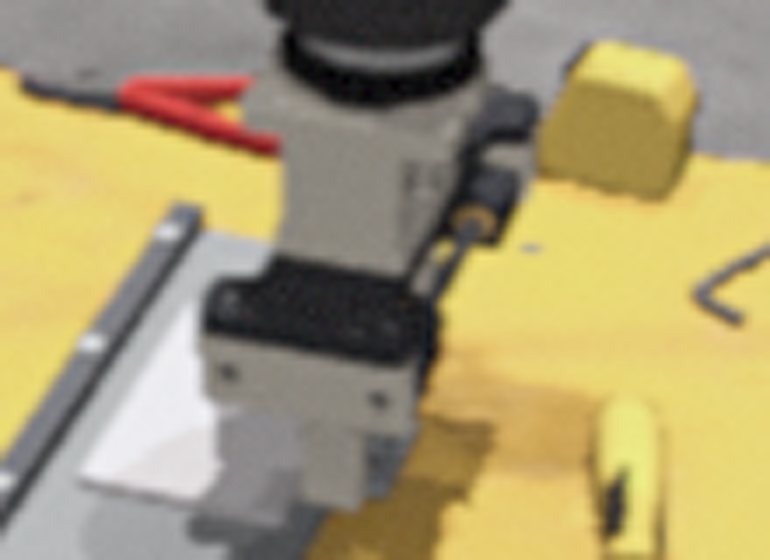

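The ledge contact came at TCP z≈0.033, so the tips are 27 mm above the TCP. I'll raise about 2 mm and push.

```bash
python3 -m inch '.2 0 0 -.006 0 0 0;.2 0 0 -.0115 0 0 0;.2 0 0 -.0115 0 0 0;.2 0 0 -.0115 0 0 0'|egrep 'pos|force';  python3 go.py -43.5 -38 35.3 0
```

```text
eef_pos: [0.4844, -0.0489, 0.0353]
force: [0.2, 0.3, 0.3]
t9.25 pos [ 0.4844 -0.0489  0.0353] rot [ 3.1416e+00  1.0000e-04 -7.9900e-02] F [0.2 0.3 0.3] w0.0704 q [ 0.3   0.23 -0.61 -0.   -0.73  1.19]
in stand mm [-64.5 -38.1]
share [ 0.0699 -0.0002 -0.0001] [0.     0.0001 0.0001]
```

```bash
python3 -m inch '.2 .005 0 0 0 0 0;.2 .01 0 0 0 0 0;.2 .015 0 0 0 0 0;.2 .02 0 0 0 0 0;.2 .025 0 0 0 0 0;.2 .03 0 0 0 0 0;.2 .034 0 0 0 0 0;.2 .038 0 0 0 0 0; .2 .042 0 0 0 0 0; .2 .046 0 0 0 0 0; .2 .05 0 0 0 0 0; .2 .053 0 0 0 0 0';  python3 go.py -43.5 -38 35.3 0; python3 tip.py w6|tail -1
```

```text
t: 10.45
eef_pos: [0.5004, -0.0502, 0.0354]
ee_rot: [3.142, -0.0, -0.08]
force: [-1.7, 0.7, -0.8]
width: 0.07
t10.45 pos [ 0.5004 -0.0502  0.0354] rot [ 3.1416 -0.     -0.0798] F [-1.7  0.7 -0.8] w0.0700 q [ 0.29  0.25 -0.57  0.   -0.75  1.2 ]
in stand mm [-48.4 -38. ]
share [ 0.0164 -0.      0.0004] [ 0.     -0.      0.0002]
[ 0.50044387 -0.05016345  0.03541499] 0.06998457929554418
```

View pics/w6.png

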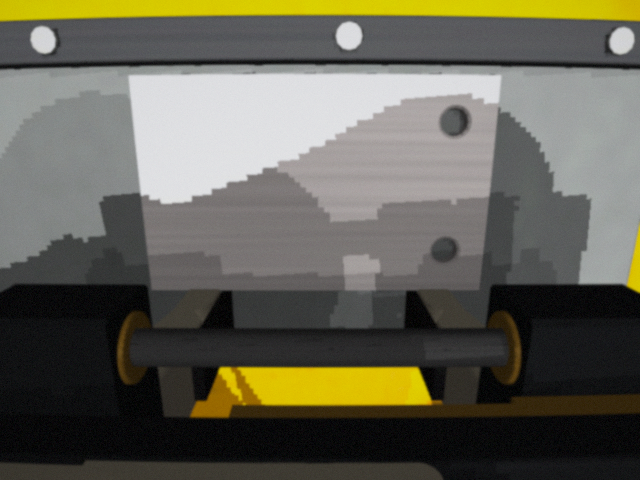

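It's moving squarely. The plate's back edge is at v≈75 and the fence foot at v≈66, so about 4 mm is left.

```bash
python3 -m inch '.2 .003 0 0 0 0 0;.2 .006 0 0 0 0 0;.2 .009 0 0 0 0 0;.2 .011 0 0 0 0 0;.2 .011 0 0 0 0 0'|egrep 'pos|force'; python3 -m inch '.2 .003 0 0 0 0 0;.2 .003 0 0 0 0 0'|egrep 'pos|force'
```

```text
eef_pos: [0.5037, -0.0505, 0.0354]
force: [-0.7, -0.1, -0.8]
eef_pos: [0.5041, -0.0505, 0.0353]
force: [-2.9, 1.0, 0.7]
```

```bash
python3 -m inch '.2 .003 0 0 0 0 0;.2 .003 0 0 0 0 0'|egrep 'pos|force';  python3 tip.py w7|tail -1
```

```text
eef_pos: [0.5042, -0.0506, 0.0352]
force: [-6.4, 2.6, 3.9]
[ 0.50419018 -0.05059698  0.03522198] 0.07005933049619106
```

View pics/w7.png

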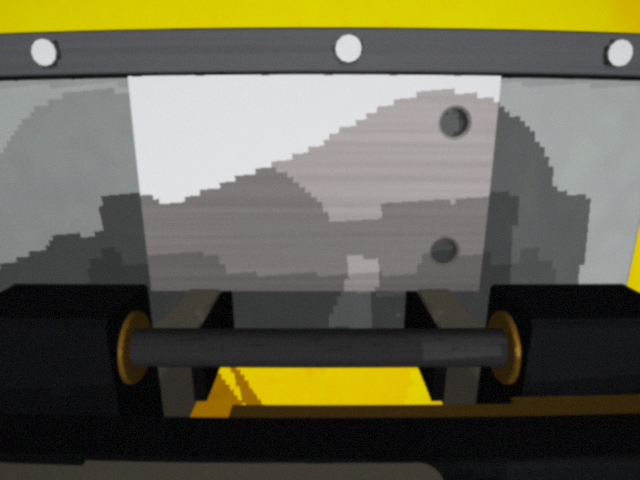

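The plate's back edge now meets the fence foot along its full length (v≈75 at both ends) and the force is rising. I'll seat it slightly, then retreat and lift.

```bash
python3 -m inch '.2 .003 0 0 0 0 0;.2 .005 0 0 0 0 0;.2 .005 0 0 0 0 0'|egrep 'pos|force'; python3 -m inch '.2 -.01 0 0 0 0 0; .2 -.03 0 0 0 0 0; .2 -.06 0 0 0 0 0;.5 -.08 0 -.05 0 0 0;.66 -.09 0 -.12 0 0 0; .66 -.09 0 -.2 0 0 0;.66 -.09 0 -.26 0 0 0;.66 -.09 0 -.28 0 0 0; .66 -.09 0 -.28 0 0 0'; python3 tip.py w8|tail -1;python3 go.py 5 50 115 -1.5708
```

```text
eef_pos: [0.5042, -0.0507, 0.0351]
force: [-10.5, 5.1, 9.2]
t: 12.65
eef_pos: [0.4803, -0.0484, 0.1201]
ee_rot: [-3.141, -0.002, -0.08]
force: [-0.1, 0.2, -0.2]
width: 0.0312
[ 0.48033512 -0.04836562  0.12008981] 0.031221420683416785
t12.70 pos [ 0.4797 -0.0485  0.1192] rot [-3.1412e+00 -4.0000e-04 -8.0100e-02] F [-0.1  0.2 -0.5] w0.0303 q [ 0.31  0.11 -0.52 -0.   -0.94  1.18]
in stand mm [-69.2 -38. ]
share [ 0.2473 -0.2933  0.0141] [-6.0e-04  0.0e+00  1.5e+00]
```

View pics/w8.png

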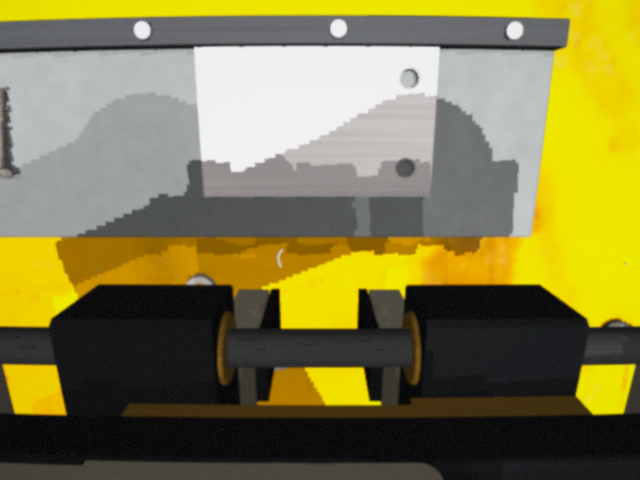

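The plate still sits flush along the fence, so next I rotate and move to its plain end.

```bash
python3 -m inch '.66 .02 -.03 0 0 0 .1; .66 .05 -.06 0 0 0 .2;.66 .09 -.1 0 0 0 .3;.66 .13 -.15 0 0 0 .4;.66 .17 -.2 0 0 0 .5;.66 .2 -.24 0 0 0 .6;.66 .23 -.27 0 0 0 .7;.66 .245 -.29 0 0 0 .8;.66 .247 -.293 0 0 0 .88;.66 .247 -.293 0 0 0 .92;.66 .247 -.293 0 0 0 .92'; python3 go.py 5 50 115 -1.5708
```

```text
t: 13.8
eef_pos: [0.5601, 0.033, 0.1178]
ee_rot: [3.139, 0.001, -1.044]
force: [-0.8, 0.3, 0.4]
width: 0.0298
t13.80 pos [0.5601 0.033  0.1178] rot [ 3.1391e+00  6.0000e-04 -1.0439e+00] F [-0.8  0.3  0.4] w0.0298 q [ 0.41  0.24 -0.35 -0.   -0.98  0.12]
in stand mm [ 4.4 49.7]
share [ 0.0003 -0.0024  0.0092] [ 2.400e-03 -2.000e-04  5.796e-01]
```

```bash
python3 -m inch '.66 0 0 0 0 0 .1; .66 0 0 0 0 0 .22;.66 0 -.002 .02 0 0 .35;.66 0 -.002 .06 0 0 .48;.66 0 -.002 .11 0 0 .57;.66 0 -.002 .16 0 0 .58;.66 0 -.002 .2 0 0 .58;.66 0 -.002 .22 0 0 .58;.66 0 -.002 .22 0 0 .58;.66 0 -.002 .22 0 0 .58'; python3 go.py 5 50 35.3 -1.5708; python3 tip.py w9
```

```text
t: 14.8
eef_pos: [0.5617, 0.0335, 0.0536]
ee_rot: [-3.141, -0.0, -1.65]
force: [0.1, -0.1, -0.0]
width: 0.0296
t14.80 pos [0.5617 0.0335 0.0536] rot [-3.1414e+00 -1.0000e-04 -1.6500e+00] F [ 0.1 -0.1 -0. ] w0.0296 q [ 0.41  0.31 -0.42  0.   -0.83 -0.49]
in stand mm [ 5.9 50.3]
share [0.0009 0.0031 0.0611] [-0.0002 -0.0001  0.0008]
-57 17 z range -19.0 -18.0 x at zmax 12.0
-51 129 z range -20.0 -17.0 x at zmax 9.0
-45 134 z range -20.0 -17.0 x at zmax 10.0
-39 371 z range -20.0 -5.0 x at zmax 11.0
-33 387 z range -50.0 -5.0 x at zmax 9.0
-27 794 z range -60.0 -5.0 x at zmax 12.0
-21 934 z range -60.0 -5.0 x at zmax 9.0
-15 1023 z range -60.0 -5.0 x at zmax 6.0
-9 703 z range -9.0 -5.0 x at zmax 9.0
-3 702 z range -9.0 -5.0 x at zmax 10.0
3 684 z range -8.0 -5.0 x at zmax 10.0
9 684 z range -9.0 -5.0 x at zmax -10.0
15 1172 z range -60.0 -5.0 x at zmax -7.0
21 867 z range -60.0 -5.0 x at zmax -0.0
27 600 z range -59.0 -5.0 x at zmax 2.0
33 309 z range -8.0 -5.0 x at zmax 4.0
39 253 z range -8.0 -5.0 x at zmax 11.0
45 240 z range -8.0 -5.0 x at zmax 4.0
51 247 z range -9.0 -5.0 x at zmax 13.0
57 241 z range -9.0 -5.0 x at zmax 6.0
63 170 z range -8.0 -5.0 x at zmax 8.0
[0.56165249 0.03348221 0.05362287] 0.029621729028324165
```

View pics/w9.png

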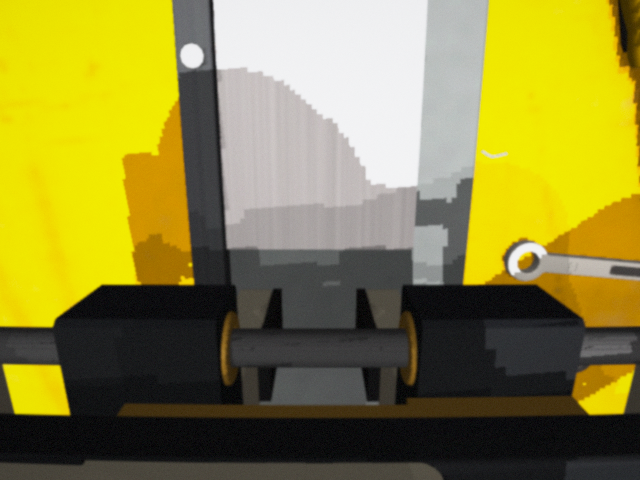

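The plain end is at v≈249, u 228–414. The finger pads are at u≈275 and 362, centred on it, with clear space in front. I'll descend to working height.

```bash
python3 -m inch '.66 0 .002 .02 0 0 0; .66 0 .004 .04 0 0 0;.66 0 .004 .052 0 0 0;.66 0 .004 .058 0 0 0;.66 0 .004 .06 0 0 0;.66 0 .004 .06 0 0 0;.66 0 .004 .06 0 0 0'; python3 go.py 5 -62 35 -1.5708
```

```text
t: 15.55
eef_pos: [0.5603, 0.0336, 0.0355]
ee_rot: [-3.141, 0.0, -1.651]
force: [0.3, -0.5, -0.3]
width: 0.0299
t15.55 pos [0.5603 0.0336 0.0355] rot [-3.1414  0.     -1.6506] F [ 0.3 -0.5 -0.3] w0.0299 q [ 0.41  0.34 -0.44  0.   -0.79 -0.49]
in stand mm [ 4.6 50.2]
share [ 0.3741 -0.0013  0.0018] [-0.0002  0.      0.0002]
```

```bash
python3 -m inch '.66 .012 0 0 0 0 0; .66 .024 0 0 0 0 0;.66 .034 0 0 0 0 0;.66 .043 0 0 0 0 0;.66 .051 0 0 0 0 0;.66 .059 0 0 0 0 0;.66 .067 0 0 0 0 0;.66 .075 -.001 0 0 0 0;.66 .083 -.001 0 0 0 0;.66 .091 -.001 0 0 0 0;.66 .099 -.001 0 0 0 0;.66 .107 -.001 0 0 0 0'; python3 go.py 5 -62 35 -1.5708; python3 tip.py w10|tail -1
```

```text
t: 16.75
eef_pos: [0.5578, 0.0014, 0.0354]
ee_rot: [3.141, 0.0, -1.651]
force: [-2.0, 4.6, 1.7]
width: 0.0298
t16.75 pos [0.5578 0.0014 0.0354] rot [ 3.1414  0.     -1.6507] F [-2.   4.6  1.7] w0.0298 q [ 0.35  0.33 -0.45 -0.   -0.79 -0.43]
in stand mm [ 4.6 18. ]
share [ 0.2666 -0.0013  0.0013] [0.0002 0.     0.0002]
[0.55775201 0.00140489 0.03538121] 0.029786728503478868
```

View pics/w10.png

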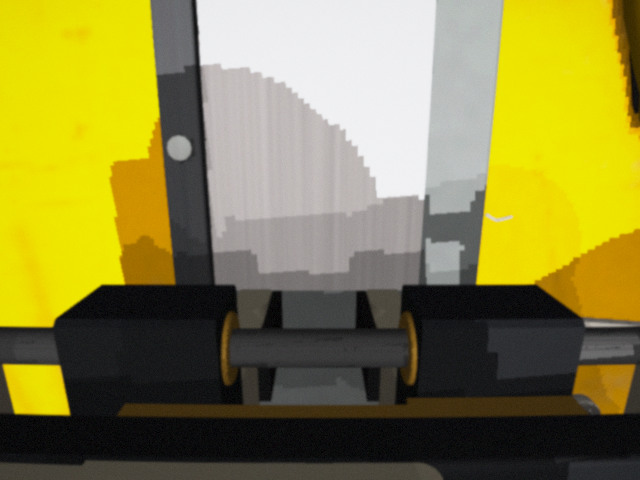

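It's sliding flush along the fence, with the plate's left edge on the fence foot at u≈197–213. I'll carry on.

```bash
python3 -m inch '.66 .008 0 0 0 0 0; .66 .017 0 0 0 0 0;.66 .026 0 0 0 0 0;.66 .035 -.001 0 0 0 0;.66 .044 -.001 0 0 0 0;.66 .053 -.001 0 0 0 0;.66 .062 -.001 0 0 0 0;.66 .071 -.001 0 0 0 0;.66 .08 -.001 0 0 0 0;.66 .089 -.001 0 0 0 0;.66 .098 -.001 0 0 0 0;.66 .106 -.001 0 0 0 0'; python3 go.py 5 -62 35 -1.5708
python3 -m inch '.66 .008 0 0 0 0 0; .66 .017 0 0 0 0 0;.66 .026 0 0 0 0 0;.66 .035 0 0 0 0 0;.66 .044 0 0 0 0 0;.66 .053 0 0 0 0 0;.66 .062 0 0 0 0 0;.66 .071 0 0 0 0 0;.66 .08 0 0 0 0 0;.66 .089 0 0 0 0 0;.66 .098 0 0 0 0 0;.66 .106 0 0 0 0 0'; python3 go.py 5 -62 35 -1.5708; python3 tip.py w11|tail -1
python3 - <<'E'
from fit import *
from station import arm
f=arm.grab_frame("top");pickle.dump(f,open("top2.pkl","wb"));crop(f,215,180,190,90,4,"pics/c2.png")
E
```

```text
t: 18.0
eef_pos: [0.5553, -0.0304, 0.0353]
ee_rot: [3.141, 0.0, -1.651]
force: [-3.4, 6.0, 2.6]
width: 0.0298
t18.00 pos [ 0.5553 -0.0304  0.0353] rot [ 3.1409  0.     -1.6508] F [-3.4  6.   2.6] w0.0298 q [ 0.3   0.33 -0.46 -0.   -0.79 -0.38]
in stand mm [  4.7 -13.9]
share [ 0.1604 -0.0011  0.0011] [0.0006 0.     0.    ]
t: 19.2
eef_pos: [0.5527, -0.0621, 0.0353]
ee_rot: [3.141, -0.0, -1.651]
force: [-2.3, 4.9, 2.4]
width: 0.0297
t19.20 pos [ 0.5527 -0.0621  0.0353] rot [ 3.1409 -0.     -1.6508] F [-2.3  4.9  2.4] w0.0297 q [ 0.24  0.33 -0.46 -0.   -0.79 -0.32]
in stand mm [  4.6 -45.7]
share [ 0.0542 -0.0012  0.0012] [ 0.0006 -0.     -0.    ]
[ 0.55271212 -0.06210035  0.0353472 ] 0.029696648809765788
```

View pics/w11.png

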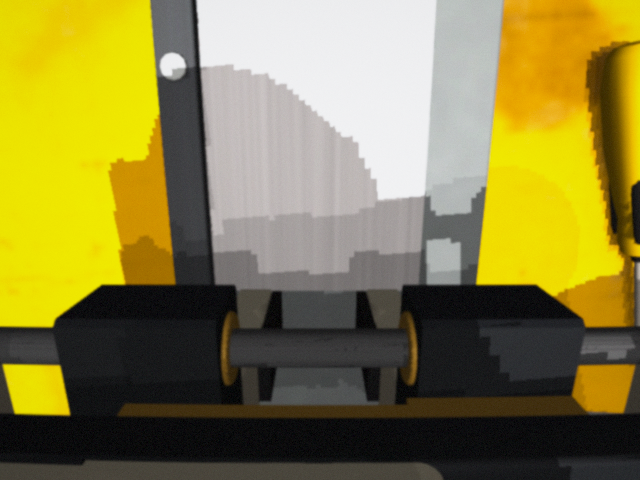

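View pics/c2.png

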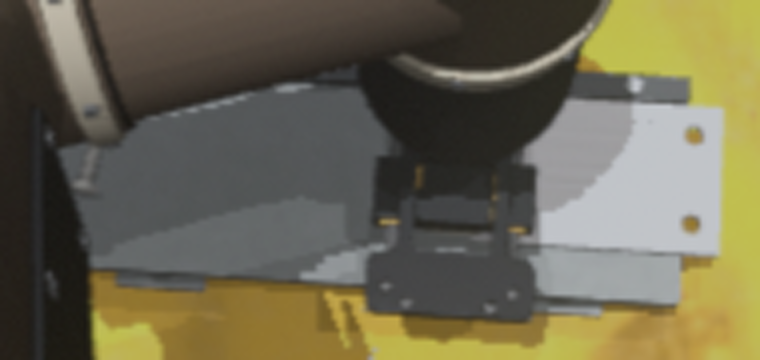

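```bash
cat > chk.py <<'E'
from fit import *
def chk(f,dre_f,dre_b,h1,h2,le_f,le_b):
    # all crop coords; returns stand-frame mm
    S=np.array([0.55173527,-0.01614356,-0.08003358])
    P=pix2w(f,c([dre_f,dre_b,h1,h2]),.066); L=pix2w(f,c([le_f]),.06); B=pix2w(f,c([le_b]),.072)
    for q in (*P,*L,*B): print(((R2(-S[2])@(q[:2]-S[:2]))*1000).round(1))
E
python3 - <<'E'
from chk import *
f=pickle.load(open("top2.pkl","rb"))
chk(f,(721,256),(723,108),(694,135),(691,224),(679,304),(690,78))
crop(f,365,190,40,75,8,"pics/c2b.png")
E
```

```text
[ -34.  -189.4]
[  46.  -188.1]
[  30.2 -173.1]
[ -18.  -173.1]
[ -59.7 -169.1]
[  59.5 -169.2]
```

View pics/c2b.png

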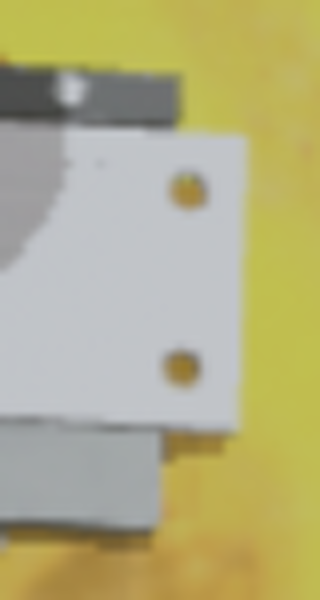

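The overhang is about 19 mm now, and flush (plate x −34 to +46). The target is about 31 mm, so I'll push 12 mm more.

```bash
python3 -m inch '.66 .008 0 0 0 0 0; .66 .016 0 0 0 0 0;.66 .024 0 0 0 0 0;.66 .031 0 0 0 0 0;.66 .036 0 0 0 0 0;.66 .04 0 0 0 0 0;.66 .041 0 0 0 0 0;.66 .041 0 0 0 0 0'; python3 -m inch '.66 -.01 0 0 0 0 0; .66 -.03 0 0 0 0 0;.66 -.06 0 0 0 0 0;.66 -.08 0 -.05 0 0 0;.66 -.09 0 -.12 0 0 0;.66 -.09 0 -.2 0 0 0;.66 -.09 0 -.27 0 0 0;.66 -.09 0 -.3 0 0 0;.66 -.09 0 -.3 0 0 0'; python3 go.py 5 -62 35 -1.5708; python3 tip.py w12|tail -1
python3 - <<'E'
from fit import *
from station import arm
f=arm.grab_frame("top");pickle.dump(f,open("top3.pkl","wb"));crop(f,345,180,80,90,6,"pics/c3.png")
E
```

```text
t: 20.1
eef_pos: [0.5522, -0.0743, 0.0354]
ee_rot: [-3.142, -0.0, -1.651]
force: [-2.2, 2.6, 0.4]
width: 0.0297
t: 21.0
eef_pos: [0.5553, -0.0467, 0.1266]
ee_rot: [-3.139, 0.001, -1.65]
force: [-0.3, -0.5, -0.5]
width: 0.0298
t21.00 pos [ 0.5553 -0.0467  0.1266] rot [-3.1389e+00  7.0000e-04 -1.6502e+00] F [-0.3 -0.5 -0.5] w0.0298 q [ 0.27  0.22 -0.35  0.   -0.99 -0.35]
in stand mm [  5.9 -30.2]
share [0.1064 0.004  0.3052] [-0.0025  0.0007  0.0006]
[ 0.55525071 -0.04667486  0.12659266] 0.029750393274934075
```

View pics/w12.png

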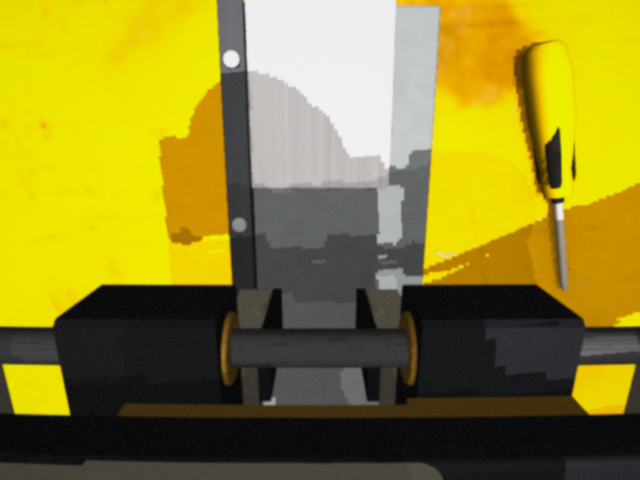

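View pics/c3.png

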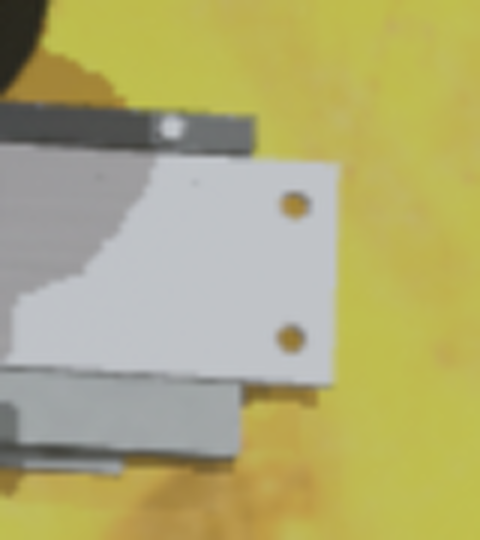

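```bash
python3 - <<'E'
from fit import *
f=pickle.load(open("top3.pkl","rb"));S=np.array([0.55173527,-0.01614356,-0.08003358])
k=lambda l:c(l,345,180,6)
for n,l,z in(("end f/b, holes",[(331,385),(339,163),(295,205),(291,338)],.066),("ledge f",[(238,460)],.06),("fence end",[(255,118)],.072)):
  for q in pix2w(f,k(l),z): print(n,((R2(-S[2])@(q[:2]-S[:2]))*1000).round(1))
E
python3 -m inch '.66 -.05 0 -.1 0 0 0;.66 -.1 0 -.2 0 0 0;.66 -.15 0 -.3 0 0 0;.66 -.2 0 -.38 0 0 0;.66 -.2 0 -.4 0 0 0;.66 -.2 0 -.4 0 0 0;.66 -.2 0 -.4 0 0 0'; python3 tip.py w13|tail -1
python3 - <<'E'
from fit import *
from station import arm
f=arm.grab_frame("side");pickle.dump(f,open("side4.pkl","wb"));crop(f,240,160,180,135,4,"pics/s4.png")
E
```

```text
end f/b, holes [ -33.7 -199.6]
end f/b, holes [  46.5 -200.3]
end f/b, holes [  30.1 -185.1]
end f/b, holes [ -17.9 -185.1]
ledge f [ -61.1 -168.9]
fence end [  59.2 -169.1]
t: 21.8
eef_pos: [0.5583, 0.0123, 0.2435]
ee_rot: [3.139, -0.001, -1.651]
force: [-0.3, -0.4, -0.2]
width: 0.0298
[0.55826333 0.01225583 0.24351149] 0.029769306463280014
```

View pics/w13.png

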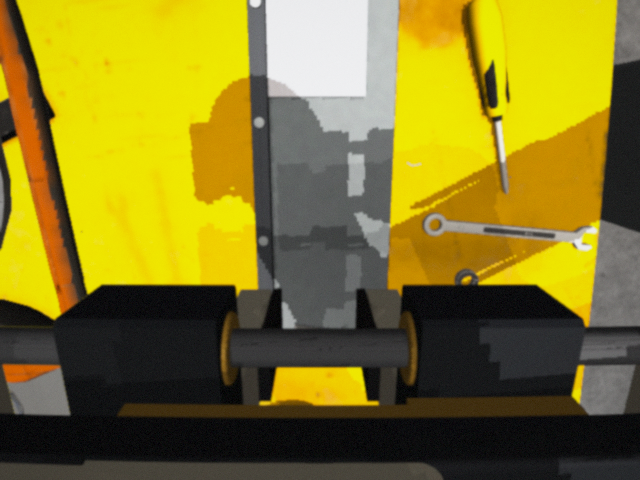

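View pics/s4.png

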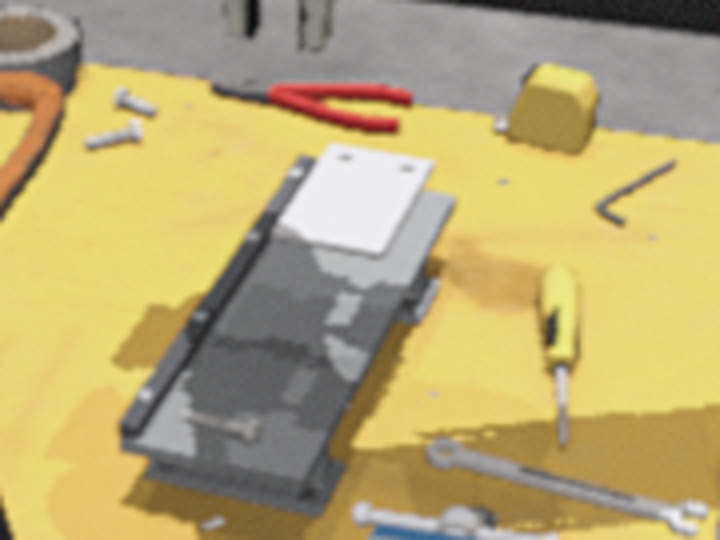

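```bash
python3 - <<'E'
from fit import *
f,s=pickle.load(open("w12.pkl","rb"));crop(f,215,0,60,210,3,"pics/z.png")
import cv2
a=cv2.imread("pics/z.png");f2,_=pickle.load(open("w13.pkl","rb"));crop(f2,240,0,60,140,4,"pics/z2.png");b=cv2.imread("pics/z2.png")
h=max(a.shape[0],b.shape[0]);g=np.zeros((h,a.shape[1]+b.shape[1],3),np.uint8)
g[:a.shape[0],:a.shape[1]]=a;g[:b.shape[0],a.shape[1]:]=b
g=cv2.resize(g,None,fx=.9,fy=.9)
cv2.imwrite("pics/z3.png",g)
E
```

```text
(no output)
```

View pics/z3.png

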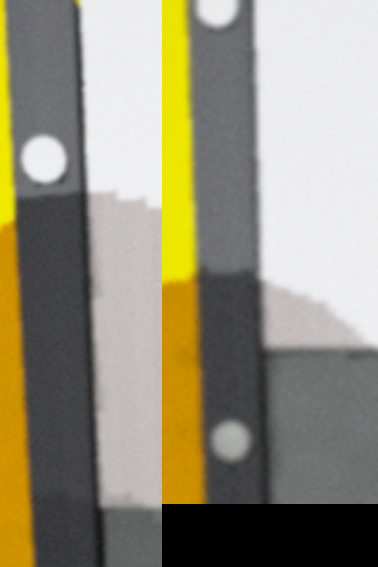

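The plate edge follows the fence foot uniformly along its whole length, with no wedge-shaped gap. I'm handing it in.

```bash
python3 - <<'E'
from station import arm
s=arm.get_state();print(s["t"],s["force"]);print(arm.job_done())
E
```

```text
21.9 [ 0.27343833 -0.67606749  0.07912018]
the job is handed in; nothing more can be done
None
```

I pushed the plate back until its long edge lay flat on the fence. I then pushed its plain end along the fence and off the right-hand end of the ledge. I lifted the arm clear and handed the job in at 21.9 s.

**Final position (top and wrist cameras):**

| Check | Measured | Required |
|---|---|---|
| Overhang past the ledge end | about 31 mm, so about 76% of the plate rests on the ledge | at least two thirds resting |
| Hole clearance | inner edges about 11 mm past the ledge end | fully clear |
| Back edge at the drilled end | stand x about 46 mm, at the fence face | against the fence |
| Back edge along its length | no gap visible in the wrist close-ups | against the fence |

In the last views the bolt, spanner, screwdriver, pliers, tape measure and hex key looked undisturbed, and the wrist view showed the washer too. I judged this by eye and did not measure it. The dish was not in the last pictures.

**What failed or disagreed:**
- **TCP position:** the fingertips are really about 27 mm above the reported TCP. My first pass went over the plate without moving it.
- **Ledge touch:** I found the true height with a light touch on the front lip of the ledge, at about 13 N, before pushing.
- **Overhang estimate:** partway through, the arm's position gave an overhang of about 15 mm and the camera gave about 19 mm. I relied on the camera.

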